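# Open the reference-standards strongbox by its combination dial

### The arm

A 6-joint arm with a two-finger parallel gripper is mounted at the origin on the work surface. World frame = base frame: x ahead of the robot, y to its left, z up, the work surface at z = 0. Lengths are in mm, angles in rad, forces in N, time in s.
With the tool pointing down it reaches from about 400 to 925 mm from the base axis. Payload 12.5 kg.
Tool frame: the origin (TCP) lies midway between the tips of the shut fingers; the grasp point (between the pads) lies 19 mm behind it (env.pinch_z is the z of the grasp point in the tool frame, in mm); z points along the fingers, y is the line along which they close (so a half turn about z gives the same grasp; the last joint's range is limited). The gripper opens to 95 mm and grips with 3 to 60 N. Pads are 20 mm wide; open, the fingers measure 119 mm over their backs; the gripper's body (75 mm by 180 mm) begins 59 mm behind the grasp point.
Start: joints at [-1.395, 0.491, 1.559, -0, 1.092, -0.106], TCP at [173.826, -600.359, 214.661] pointing down, gripper open.
Joint ranges: [-3.1, 3.1], [-0.84, 2.19], [0.05, 2.79], [-1.13, 4.28], [0.06, 2.93], [-2.69, 2.69]. Speed limits (rad/s): [2.22, 2.22, 2.79, 3.14, 3.14, 3.14].

### API

Orientations are given as [roll, pitch, yaw] about the fixed x, y, z axes, in that order (R = Rz(yaw) Ry(pitch) Rx(roll)).
In Python, from cell import env, eyes gives the robot as it stands.
- The arm moves only by the shell command python3 -m inch 'ROWS'. ROWS is JSON, a list of rows, each a list of 3 entries, a list of its own where there are three numbers: the shift along the tool's x, y, z in units of 60 mm (1.0 is 60 mm), then the turn about the tool's z in units of 5 degrees (1.0 is 5 degrees), then the closure, from -1 (fully open) to 1 (shut). In form: [[[tx, ty, tz], turn, claw], ...]. A call has exactly 10 rows; each row shifts and turns the commanded pose from where the row before left it, along the tool's axes as they then stand; what a row does not reach is not made up. A row lasts 1/8 s, in which the tool goes at most 62.5 mm and 10.7 degrees, less where a joint would pass 70% of its speed; a pose out of reach is approached as far as the arm can. A call is refused whole if a number of a shift passes 1 or a number of a turn 1, either way. A call with a gripper value outside its range is refused whole. The fingers move at their own pace and stop on an object; the grip force is fixed at half the most. Time passes only in rows, so rows that do not move let the fingers close, or fill a call up. It gives the time, the measured TCP pose, the force, the opening and the grip force at its end, in the units of the state.
- env.state(): the state, without advancing time (a new reading comes with each control period).
- eyes.read_camera(name): name is "side" or "top" or "wrist"; returns a dict with "pixels" (400x640x3 uint8, red, green, blue), "fx", "fy", "cx", "cy" (pixels), "extrinsics" (4x4, takes a point from world to camera coordinates). Camera axes: x right, y down, z forward; pixel columns grow to the right and rows downward; lengths in mm; the calibration is good to about 2 mm. The wrist camera is an equidistant fisheye: a pixel r from the principal point sees the ray r / f radians off the axis. A picture is of the moment at which its call begins. There is no depth.
- env.job_done(): hands the job in; it is judged then, once.
Trained networks look in a picture, given as the dict that the camera call returned (one of the last four; its "shot" number tells which), for a name from the list of things; names that differ only in an ending like _2 or _b are one class to them, and where a whole thing is asked for, a point or a joint stands for the part that bears it (a point fixed in the world has none). Each returns a list of dicts, best first, with "score" (0 to 1); they miss things now and then, are a little off and sometimes report something else, mostly with a low value. They report only what shows in the picture. A call takes as long as a camera call.
- eyes.boxes_of(name, picture): "centre" ([row, column] in pixels, amid what is visible of it).
- eyes.cut_out(name, picture): "mask" (400x640 bool, what is visible of it) and "centre" ([row, column] in pixels, amid what is visible of it).
- eyes.spot_point(name, picture): "centre" ([row, column] in pixels: a listed point, or the origin of a listed thing).
The state is a dict: "t": time; "joints": joint angles; "qvel": joint speeds; "tau": joint torques, N m; "eef_pos": TCP position; "tcp_rot": TCP orientation; "ft_force": force on the tool from outside, world axes, zero at the start; "moment": the same for the moment, N m; "opening": opening from 0.0 (shut) to 1.0 (fully open); "grip_force": force on a finger pad.
Only numpy, scipy, OpenCV 4.12 (cv2) and the standard library are available. Lean on these libraries where they do the work, as an engineer would, in place of code of your own. Each camera call takes 0.05 s, during which the arm holds its last target. There are 200 camera calls.

### The job

Open the strongbox: turn its dial left to 30, then slowly right until it comes to a dead stop (somewhere between 28 and 20), taking care not to force the dial against the stop. Then gently raise the lid by its handle until it stands well open, at least half upright (45 degrees), and let go. Leave the other things on the bench alone.

Things in the scene. Friction and masses are not known exactly. Their poses are not given: they have to be found in the camera images.
- chest: Grey steel strongbox, 220 x 300 mm, 110 mm high without its lid, fixed to the bench. Origin: centre of its underside. Its x axis points from the front (handle side, towards the robot) to the hinge side, y to the left, z up.
- lid (a joint): Opening angle (rad) of the lid: 0 shut, 1.4 fully open. 6 mm plate, about 0.95 kg with its lock, hinged along the box's far upper edge; its free edge rises. Stiff friction hinge (about 1.1 N m): stays where it is left; takes about 8 to 14 N at the handle to raise. A bolt inside holds it shut (2 mm of play) until the combination has been dialled.
- hinge (a point): Middle of the lid's hinge line, on the box's far upper edge, 110 mm from the box's centre along the box's +x, level with the lid's underside.
- handle (a point): Middle of the lid's handle: a round steel bar 11 mm thick and 110 mm long, parallel to the hinge line, its axis 35 mm above the lid's top, 85 mm from the box's centre towards the front (195 mm from the hinge). Posts at 47 mm either side of the middle.
- dial: Combination dial flat on the lid: black disc 92 mm across, 90 mm from the handle, with 40 white lines 9 degrees apart, numbered clockwise seen from above from 0, the broad white block; every 5th line is longer, every 10th longest. It starts between 11 and 18. Origin: on the dial's axis, level with the lid's underside; z up along the axis; the 0 mark lies on its -x side.
- index (a point): The white index line on the steel ring round the dial, on the handle side: the number next to it is the number set. Number = anticlockwise yaw of dial beyond that of chest, divided by 0.15708 rad, so turning left (anticlockwise from above) raises it.
- knob (a point): Grip point on the dial's axis, 24 mm above the lid's top: middle of the round fluted aluminium knob on the dial, 40 mm across, 28 mm high, top 38 mm above the lid's top. Turns endlessly with 0.02 to 0.2 N m. Has 10.5 divisions of play against a number wheel inside, then carries it along (about 0.15 N m) either way; the wheel stays where left. The wheel is right once carried left to 30 (+-0.4).
- latch: Spring bolt hidden in the lid. When the wheel is right and the dial, turned back right, reaches its place (worn lock: from 28 to 20, different each time), a 5 N spring snaps the bolt 5 mm towards the hinge side: the lid is free and the dial comes to a dead stop. More than about 0.6 N m on the dial bends it. Origin 60 mm from the box's centre towards the front, 20 mm under the lid's underside.
- keeper: Steel lip inside the box's front wall, hidden, under which the bolt's end stands while locked.
- reagent: Amber glass bottle, 56 mm across, 105 mm tall, standing left of the strongbox. Not part of the job. Origin: centre of its underside.
- septa_jar: Small clear jar, 48 mm across, 55 mm tall, standing left of the strongbox. Not part of the job. Origin: centre of its underside.
- vial_block: Blue block with 8 holes, 100 x 60 x 30 mm, right of the strongbox, holding two vials. Not part of the job. Origin: centre of its underside.
- vial0: Amber vial with white cap, 12 mm across, 33 mm tall, standing in the vial block. Not part of the job. Origin: centre of its underside.
- vial1: The second vial in the vial block. Not part of the job. Origin: centre of its underside.
- nut_wrench: Steel wrench, 130 mm long, lying in front of the strongbox to the right. Not part of the job. Origin: centre of its underside, at the middle of its length.
- ferrule_box: Small cardboard box, 75 x 50 x 28 mm, right of the strongbox. Not part of the job. Origin: centre of its underside.
- mouse: Black computer mouse, 100 x 60 x 30 mm, far right on the bench. Not part of the job. Origin: centre of its underside.

How it is judged (in metres and radians):
On the way, in this order (a step that is already met when the one before it is completed fails the run):
1. the combination is dialled: the bolt has snapped back, the lid still shut (x of latch in the frame of chest above -0.0565 m and value of joint lid below 0.03 rad), for 0.2 s.
2. the lid is raised past 45 degrees (value of joint lid above 0.785 rad), for 0.2 s.
At the end, for the whole second after the job is handed in: The lid stands open at more than 45 degrees (0.785 rad) by itself, at rest, and the robot has let go (value of joint lid above 0.785 rad and velocity of joint lid between -0.05 and 0.05 rad/s); the robot touches nothing.
It fails at once if the dial is forced hard against the bolt (over 25 N at the bolt, about 0.6 N m on the dial) (contact force between dial and latch above 25 N).
It fails at once if the lid is wrenched up while the bolt still holds it (over 20 N at the bolt) (contact force between latch and keeper above 20 N).
It fails at once if something else on the bench is disturbed (moved over 20 mm) (distance of any of reagent, septa_jar, vial_block, vial0, vial1, nut_wrench, ferrule_box, mouse from where it was at the start of the episode above 0.02 m).
It also fails if it takes over 72 s, if anything falls off the work surface, if the arm or the gripper's body presses on something with over 40 N, if the wrist force passes 120 N, or if a joint passes its speed limit or range.

## Working session

There is one attempt and no reset: what is moved stays moved. The work goes in short steps, Python scripts to look and compute and a shell command to move; the robot and the scene stay as the last step left them, time stands still between calls to the robot, and variables do not carry over. Pictures are saved under pics/ and viewed, at most 10 in all, crops included, and the job is handed in when it is done.

```bash
ls; mkdir -p pics; cat > h.py <<'E'
import numpy as np, cv2
from cell import env, eyes
def ray(p,c):
    E=np.array(p["extrinsics"]);u=np.array([(c[1]-p["cx"])/p["fx"],(c[0]-p["cy"])/p["fy"],1.])
    if p.get("name")=="wrist":
        r=np.hypot(*u[:2]);u=np.array([*(u[:2]/max(r,1e-9)*np.sin(r)),np.cos(r)])
    R=E[:3,:3];return -R.T@E[:3,3],R.T@u
def atz(p,c,z):
    o,d=ray(p,c);return o+d*(z-o[2])/d[2]
def tri(obs):
    A=0;b=0
    for p,c in obs:
        o,d=ray(p,c);d=d/np.linalg.norm(d);M=np.eye(3)-np.outer(d,d);A=A+M;b=b+M@o
    return np.linalg.solve(A,b)
def cam(n):
    p=eyes.read_camera(n);p["name"]=n;return p
def save(n,im): cv2.imwrite("pics/"+n,cv2.cvtColor(im,cv2.COLOR_RGB2BGR))
E
python3 - <<'E'
from h import *
t=cam("top");s=cam("side")
save("top0.png",t["pixels"]);save("side0.png",s["pixels"])
for n in ["handle","knob","hinge","index","dial","chest"]:
    a=eyes.spot_point(n,t)[:1];b=eyes.spot_point(n,s)[:1]
    print(n,[(x["score"],np.round(x["centre"],1)) for x in a+b], np.round(tri([(t,a[0]["centre"]),(s,b[0]["centre"])]),1) if a and b else "")
    if a: print(np.round(atz(t,a[0]["centre"],{"handle":151,"knob":140,"hinge":110,"index":120,"dial":110,"chest":0}[n]),1))
print(env.state(),env.pinch_z)
E
```

```text
pics
handle [(0.94, array([210. , 289.8])), (0.56, array([203.2, 305.5]))] [497.3 -39.3 144.4]
[498.9 -38.2 151. ]
knob [(0.87, array([177.8, 291.3])), (0.64, array([195.5, 281.4]))] [594.  -40.5 133.4]
[590.7 -43.4 140. ]
hinge [(0.97, array([142.8, 288.5])), (0.69, array([191.1, 258.3]))] [697.6 -33.5 113.9]
[696.2 -35.2 110. ]
index [(0.58, array([195.7, 287.7])), (0.67, array([205.6, 294.9]))] [538.3 -33.4 122.7]
[541.3 -30.7 120. ]
dial [(0.6, array([182. , 288.7])), (0.62, array([202.4, 284. ]))] [581.1 -34.  116.7]
[581.7 -33.6 110. ]
chest [(0.88, array([184.9, 291.5])), (0.81, array([231.5, 287.2]))] [579.  -37.1   8.8]
[582.6 -33.9   0. ]
{'t': 0.7, 'joints': array([-1.39464423e+00,  4.90861813e-01,  1.55887771e+00, -1.69254422e-05,
        1.09171702e+00, -1.05591398e-01]), 'qvel': array([-5.07828318e-04, -1.65253310e-03,  1.01137363e-03, -5.57332548e-04,
        6.94125828e-05,  3.33454390e-04]), 'tau': array([ 2.02868272e-03, -6.12325358e+01, -2.58394843e+01,  6.93338388e-02,
        4.45093797e-02, -4.23226800e-05]), 'eef_pos': array([ 173.79633016, -600.37348505,  214.69236543]), 'tcp_rot': array([3.14145888e+00, 2.92828899e-05, 2.81751299e-01]), 'ft_force': array([-0.86154933,  0.33996057, -0.17218126]), 'moment': array([ 0.01444571, -0.00929995,  0.04705551]), 'grip_force': 0.0, 'opening': 0.9996321795722389} -18.8
```

```bash
python3 - <<'E'
import cv2,numpy as np
a=cv2.imread("pics/top0.png");b=cv2.imread("pics/side0.png")
A=cv2.resize(a[100:260,190:400],(790,600),interpolation=cv2.INTER_CUBIC)
cv2.imwrite("pics/topc.png",A)
E
```

```text
(no output)
```

View pics/topc.png

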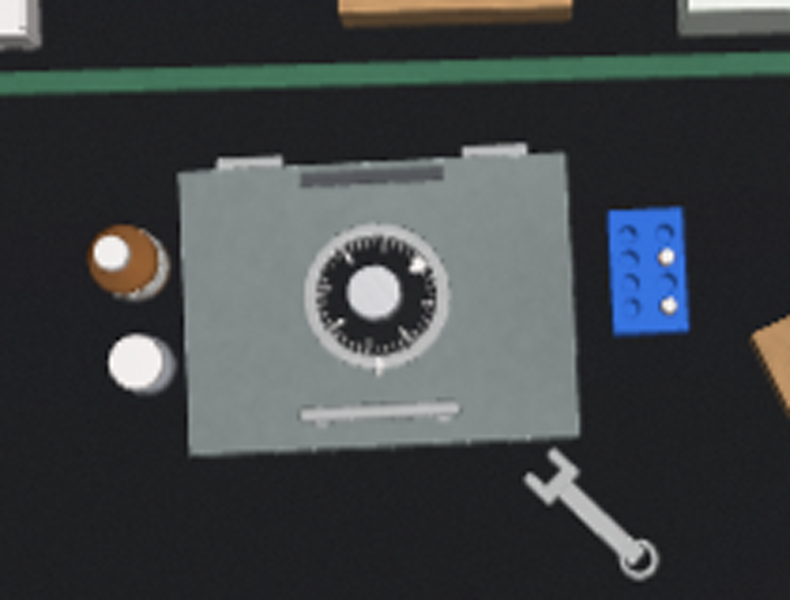

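View pics/side0.png

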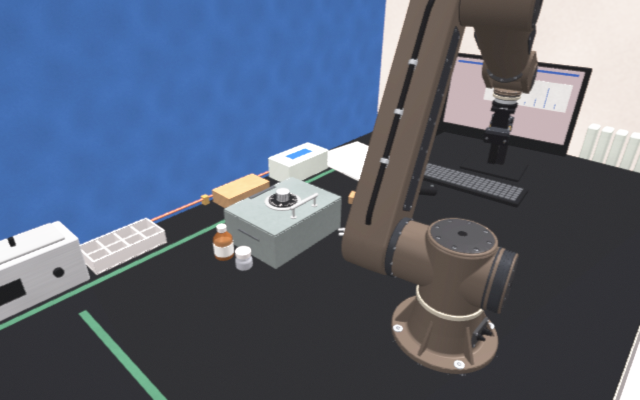

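The top view shows the box, yawed slightly left. The dial is at about crop (377,295), the index at (378,367) just below it, and the 0 block at (418,264), so the number set is roughly 13.8. The side view confirms the layout. I'll go above the dial and measure with the wrist camera.

```bash
python3 -m inch '[[[0.46,-0.354,-0.07],0,-1],[[0.46,-0.354,-0.07],0,-1],[[0.46,-0.354,-0.07],0,-1],[[0.46,-0.354,-0.07],0,-1],[[0.46,-0.354,-0.07],0,-1],[[0.46,-0.354,-0.07],0,-1],[[0.46,-0.354,-0.07],0,-1],[[0.46,-0.354,-0.07],0,-1],[[0.46,-0.354,-0.07],0,-1],[[0.46,-0.354,-0.07],0,-1]]'
python3 -m inch '[[[0.46,-0.354,-0.07],0,-1],[[0.46,-0.354,-0.07],0,-1],[[0.46,-0.354,-0.07],0,-1],[[0.46,-0.354,-0.07],0,-1],[[0.46,-0.354,-0.07],0,-1],[[0.46,-0.354,-0.07],0,-1],[[0.46,-0.354,-0.07],0,-1],[[0.46,-0.354,-0.07],0,-1],[[0.46,-0.354,-0.07],0,-1],[[0.46,-0.354,-0.07],0,-1]]'
python3 - <<'E'
from h import *
w=cam("wrist");save("w0.png",w["pixels"]);print({k:w[k] for k in["fx","fy","cx","cy"]})
for n,z in dict(handle=151,knob=140,hinge=110,index=120,dial=110,chest=0).items():
    a=eyes.spot_point(n,w)[:1]
    if a: print(n,a[0]["score"],np.round(a[0]["centre"],1),np.round(atz(w,a[0]["centre"],z),1))
E
```

```text
t: 1.95
eef_pos: [380.4, -318.6, 256.9]
tcp_rot: [3.141, -0.0, 0.282]
ft_force: [0.6, -0.4, 0.6]
opening: 1.002
grip_force: 0.0
t: 3.2
eef_pos: [586.5, -37.8, 298.8]
tcp_rot: [3.141, -0.0, 0.282]
ft_force: [-0.0, 0.1, -0.6]
opening: 0.999
grip_force: 0.0
{'fx': 309.70691628693146, 'fy': 309.70691628693146, 'cx': 323.6285547121162, 'cy': 201.9373242071625}
handle 0.46 [193.7 453.6] [ 624.2 -175.7  151. ]
knob 0.69 [186.5 321.9] [588.3 -33.8 140. ]
hinge 0.64 [ 95.6 348.3] [693.1 -34.6 110. ]
index 0.6 [227.  311.1] [534.3 -35.9 120. ]
dial 0.85 [181.2 323.8] [589.4 -35.6 110. ]
chest 0.7 [173.4 327.3] [584.3 -42.7   0. ]
```

View pics/w0.png

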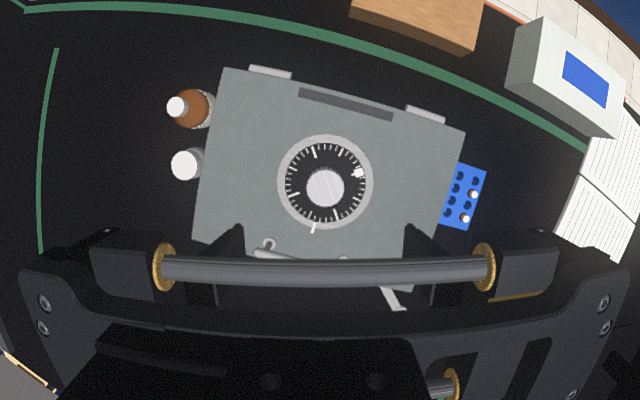

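The wrist view shows the knob at (325,188), the 0 block at (358,172) and the index at (313,228). Next I'll measure the dial angle with a polar unwrap and get the chest yaw from the rear lid corners.

```bash
cat >> h.py <<'E'
def proj(p,X):
    E=np.array(p["extrinsics"]);c=E[:3,:3]@np.asarray(X,float).T+E[:3,3:4]
    if p["name"]=="wrist":
        r=np.hypot(c[0],c[1]);th=np.arctan2(r,c[2]);k=th/np.maximum(r,1e-9)
    else: k=1/c[2]
    return p["cx"]+p["fx"]*c[0]*k,p["cy"]+p["fy"]*c[1]*k
def polar(p,cen,z,radii,ang):   # ang = world yaw; returns radii x ang grey
    A,R=np.meshgrid(ang,radii);X=np.c_[(cen[0]+R*np.cos(A)).ravel(),(cen[1]+R*np.sin(A)).ravel(),np.full(A.size,z)]
    u,v=proj(p,X);g=cv2.cvtColor(p["pixels"],cv2.COLOR_RGB2GRAY).astype(np.float32)
    return cv2.remap(g,u.reshape(A.shape).astype(np.float32),v.reshape(A.shape).astype(np.float32),cv2.INTER_LINEAR)
def topdown(p,cen,z,half,px=4):
    n=int(2*half*px);i=np.arange(n)/px-half;Y,Xx=np.meshgrid(-i,-i) # up=+x, left=+y
    P=np.c_[(cen[0]+Xx).ravel(),(cen[1]+Y).ravel(),np.full(n*n,z)];u,v=proj(p,P)
    return cv2.remap(p["pixels"],u.reshape(n,n).astype(np.float32),v.reshape(n,n).astype(np.float32),cv2.INTER_LINEAR)
E
python3 - <<'E'
from h import *
w=cam("wrist")
for c in [(68,225),(130,466),(240,192)]: print(np.round(atz(w,c,116),1))
m=eyes.cut_out("dial",w)[0]["mask"];k=eyes.cut_out("knob",w)
ys,xs=np.nonzero(m);print("dial",len(xs),np.round(atz(w,(ys.mean(),xs.mean()),126),1),xs.min(),xs.max(),ys.min(),ys.max())
im=topdown(w,(588.5,-35),126,75)
cv2.line(im,(290,300),(310,300),(255,0,0));cv2.line(im,(300,290),(300,310),(255,0,0))
save("td0.png",im)
E
```

```text
[687.5 110.5 116. ]
[ 699.3 -184.1  116. ]
[469.9 105.6 116. ]
dial 4968 [591.1 -36.1 126. ] 284 363 142 220
```

View pics/td0.png

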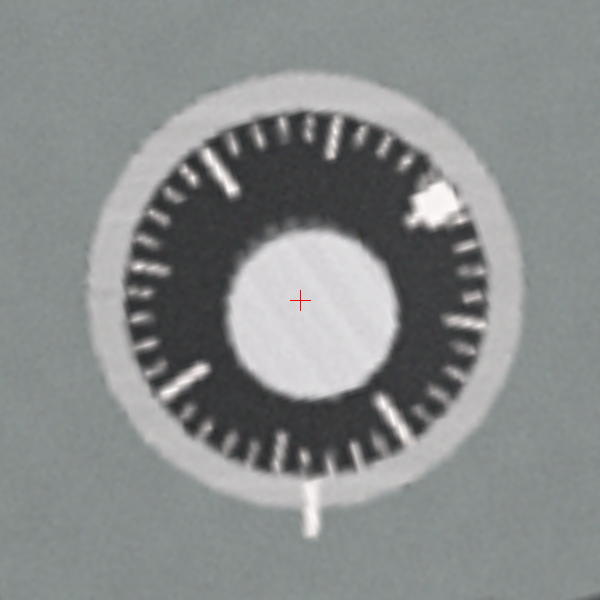

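Unwrapped view: the dial centre is at about (307,292), which is world (590.5,-36.9). The marks put 0 at 34.9° and the index is at -88.2°, so the number set is about 13.67. That means turning left about 147° (29.4 units). Next I descend with the tip 14 mm above the lid (disc top at 10 mm) and try a soft closure.

```bash
python3 -m inch '[[[0.06,0,0.35],0,-1],[[0,0,0.35],0,-1],[[0,0,0.35],0,-1],[[0,0,0.35],0,-1],[[0,0,0.35],0,-1],[[0,0,0.35],0,-1],[[0,0,0.35],0,-1],[[0,0,0.35],0,-1],[[0,0,0],0,0],[[0,0,0],0,0]]'
python3 -m inch '[[[0,0,0],0,0.2],[[0,0,0],0,0.2],[[0,0,0],0,0.2],[[0,0,0],0,0.2],[[0,0,0],0,0.2],[[0,0,0],0,0.2],[[0,0,0],0,0.2],[[0,0,0],0,0.2],[[0,0,0],0,0.2],[[0,0,0],0,0.2]]'
```

```text
t: 4.95
eef_pos: [589.7, -38.1, 131.4]
tcp_rot: [3.141, -0.001, 0.282]
ft_force: [-0.2, 0.8, -0.2]
opening: 0.845
grip_force: 0.0
t: 6.2
eef_pos: [589.5, -38.1, 130.7]
tcp_rot: [3.141, -0.0, 0.282]
ft_force: [0.7, -4.7, 1.6]
opening: 0.415
grip_force: 30.0
```

```bash
python3 -m inch '[[[0,0,0],-1,1],[[0,0,0],-1,1],[[0,0,0],-1,1],[[0,0,0],-1,1],[[0,0,0],-1,1],[[0,0,0],-1,1],[[0,0,0],-1,1],[[0,0,0],-1,1],[[0,0,0],-1,1],[[0,0,0],-1,1]]'
python3 - <<'E'
from h import *
s=env.state();print(s["tcp_rot"],s["ft_force"],s["moment"],s["eef_pos"])
w=cam("wrist");save("w1.png",w["pixels"])
im=topdown(w,(590.5,-36.9),126,75)
save("td1.png",im)
E
```

```text
t: 7.45
eef_pos: [590.2, -38.7, 130.8]
tcp_rot: [3.139, 0.001, 1.157]
ft_force: [3.3, -9.0, -1.0]
opening: 0.417
grip_force: 30.0
[3.13910300e+00 5.38259390e-04 1.15732149e+00] [ 3.31815343 -8.96122422 -0.99732262] [-1.81770075 -0.71548456 -0.04401419] [590.2222608  -38.74753382 130.79142467]
```

View pics/td1.png

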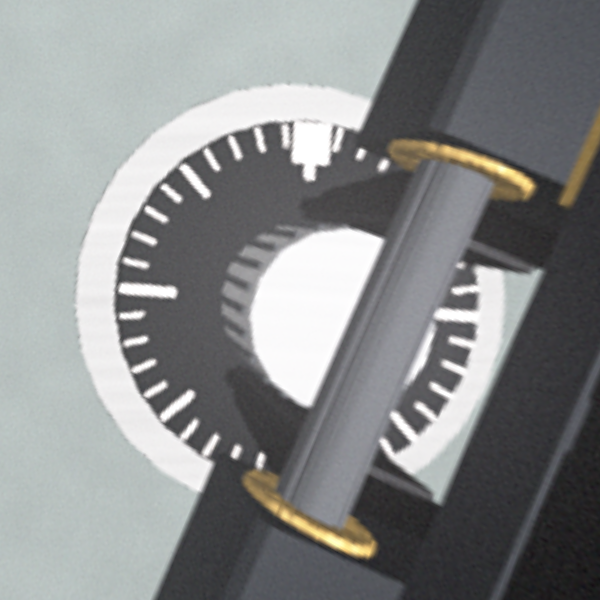

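Dial moved 50.2° for a 50.1° wrist turn, so there is no slip: in this unwrapped view 0 is at (311,148) and 30 at (148,291). I'll continue left.

```bash
python3 -m inch '[[[0,0,0],-1,1],[[0,0,0],-1,1],[[0,0,0],-1,1],[[0,0,0],-1,1],[[0,0,0],-1,1],[[0,0,0],-1,1],[[0,0,0],-1,1],[[0,0,0],-1,1],[[0,0,0],-1,1],[[0,0,0],-1,1]]'
python3 -m inch '[[[0,0,0],-1,1],[[0,0,0],-1,1],[[0,0,0],-1,1],[[0,0,0],-1,1],[[0,0,0],-1,1],[[0,0,0],-1,1],[[0,0,0],-1,1],[[0,0,0],-1,1],[[0,0,0],-0.9,1],[[0,0,0],0,1]]'
python3 - <<'E'
from h import *
s=env.state();print(s["tcp_rot"],s["ft_force"],s["moment"],s["eef_pos"],np.degrees(s["tcp_rot"][2]-.282))
w=cam("wrist")
im=topdown(w,(590.5,-36.9),126,75)
save("td2.png",im)
E
```

```text
t: 8.75
eef_pos: [591.1, -38.7, 130.8]
tcp_rot: [3.139, 0.003, 2.03]
ft_force: [8.1, -8.5, -3.2]
opening: 0.414
grip_force: 30.0
t: 10.0
eef_pos: [591.7, -38.1, 130.9]
tcp_rot: [3.141, 0.005, 2.805]
ft_force: [12.2, -3.3, -3.6]
opening: 0.416
grip_force: 30.0
[3.1405335  0.00547353 2.80471949] [12.22985933 -3.27226055 -3.57842829] [-0.79154937 -2.21134068  0.02751569] [591.72809764 -38.13707035 130.85086623] 144.54117973158776
```

View pics/td2.png

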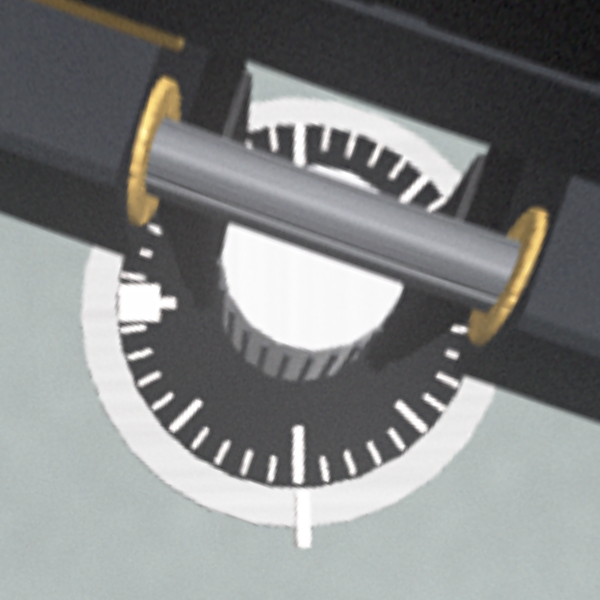

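30 is at (298.5,450) and the index at (303.5,515), so it reads about 29.8 and needs roughly 1.8° more left. I'll finish that, then check the torque signal over a safe first turn to the right (28 is 18° away).

```bash
cat > chk.py <<'E'
from cell import env
import sys,numpy as np
s=env.state();t=abs(s["tau"][5]);print("yaw %.4f tau5 %.3f mz %.3f F %s t %.1f"%(s["tcp_rot"][2],s["tau"][5],s["moment"][2],np.round(s["ft_force"],1),s["t"]))
if len(sys.argv)>1: sys.exit(abs(s["moment"][2])>float(sys.argv[1]))
E
python3 chk.py
python3 -m inch '[[[0,0,0],-0.12,1],[[0,0,0],-0.12,1],[[0,0,0],-0.12,1],[[0,0,0],0,1],[[0,0,0],0,1],[[0,0,0],0,1],[[0,0,0],0,1],[[0,0,0],0,1],[[0,0,0],0,1],[[0,0,0],0,1]]' |tail -3; python3 chk.py
python3 -m inch '[[[0,0,0],0.3,1],[[0,0,0],0.3,1],[[0,0,0],0.3,1],[[0,0,0],0.3,1],[[0,0,0],0.3,1],[[0,0,0],0.3,1],[[0,0,0],0.3,1],[[0,0,0],0.3,1],[[0,0,0],0.3,1],[[0,0,0],0.06,1]]' |tail -3; python3 chk.py
python3 - <<'E'
from h import *
w=cam("wrist")
save("td3.png",topdown(w,(590.5,-36.9),126,75))
E
```

```text
yaw 2.8038 tau5 -0.143 mz -0.025 F [11.1 -4.5 -3.6] t 10.1
ft_force: [11.5, -3.6, -4.6]
opening: 0.416
grip_force: 30.0
yaw 2.8348 tau5 -0.121 mz -0.055 F [11.5 -3.6 -4.6] t 11.3
ft_force: [10.9, -5.8, -3.3]
opening: 0.416
grip_force: 30.0
yaw 2.5940 tau5 0.149 mz 0.085 F [10.9 -5.8 -3.3] t 12.6
```

View pics/td3.png

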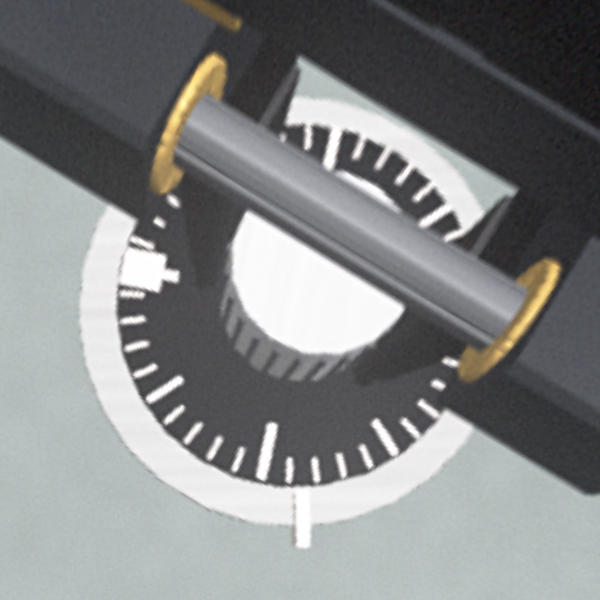

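Now reads about 28.5 (30 mark at (268,450)), so the dial follows the wrist. Creeping right at 2.5° per call, with a torque check between calls.

```bash
sed -i 's/sys.exit(.*/sys.exit(bool(abs(s["moment"][2])>0.2 or t>0.28))/' chk.py
python3 -m inch '[[[0,0,0],0.05,1],[[0,0,0],0.05,1],[[0,0,0],0.05,1],[[0,0,0],0.05,1],[[0,0,0],0.05,1],[[0,0,0],0.05,1],[[0,0,0],0.05,1],[[0,0,0],0.05,1],[[0,0,0],0.05,1],[[0,0,0],0.05,1]]' >/dev/null && python3 chk.py 1 && 
python3 -m inch '[[[0,0,0],0.05,1],[[0,0,0],0.05,1],[[0,0,0],0.05,1],[[0,0,0],0.05,1],[[0,0,0],0.05,1],[[0,0,0],0.05,1],[[0,0,0],0.05,1],[[0,0,0],0.05,1],[[0,0,0],0.05,1],[[0,0,0],0.05,1]]' >/dev/null && python3 chk.py 1 && 
python3 -m inch '[[[0,0,0],0.05,1],[[0,0,0],0.05,1],[[0,0,0],0.05,1],[[0,0,0],0.05,1],[[0,0,0],0.05,1],[[0,0,0],0.05,1],[[0,0,0],0.05,1],[[0,0,0],0.05,1],[[0,0,0],0.05,1],[[0,0,0],0.05,1]]' >/dev/null && python3 chk.py 1 && 
python3 -m inch '[[[0,0,0],0.05,1],[[0,0,0],0.05,1],[[0,0,0],0.05,1],[[0,0,0],0.05,1],[[0,0,0],0.05,1],[[0,0,0],0.05,1],[[0,0,0],0.05,1],[[0,0,0],0.05,1],[[0,0,0],0.05,1],[[0,0,0],0.05,1]]' >/dev/null && python3 chk.py 1
```

```text
yaw 2.5507 tau5 0.017 mz 0.056 F [10.4 -6.  -3.6] t 13.8
yaw 2.5070 tau5 -0.005 mz 0.063 F [11.  -5.9 -4.7] t 15.1
yaw 2.4634 tau5 0.008 mz 0.090 F [11.1 -6.3 -4. ] t 16.4
yaw 2.4198 tau5 0.022 mz 0.027 F [10.2 -7.4 -3. ] t 17.6
```

```bash
sed -i 's/>0.2 or t>0.28/>0.17 or t>0.1/' chk.py
python3 -m inch '[[[0,0,0],0.05,1],[[0,0,0],0.05,1],[[0,0,0],0.05,1],[[0,0,0],0.05,1],[[0,0,0],0.05,1],[[0,0,0],0.05,1],[[0,0,0],0.05,1],[[0,0,0],0.05,1],[[0,0,0],0.05,1],[[0,0,0],0.05,1]]' >/dev/null && python3 chk.py 1 && 
python3 -m inch '[[[0,0,0],0.05,1],[[0,0,0],0.05,1],[[0,0,0],0.05,1],[[0,0,0],0.05,1],[[0,0,0],0.05,1],[[0,0,0],0.05,1],[[0,0,0],0.05,1],[[0,0,0],0.05,1],[[0,0,0],0.05,1],[[0,0,0],0.05,1]]' >/dev/null && python3 chk.py 1 && 
python3 -m inch '[[[0,0,0],0.05,1],[[0,0,0],0.05,1],[[0,0,0],0.05,1],[[0,0,0],0.05,1],[[0,0,0],0.05,1],[[0,0,0],0.05,1],[[0,0,0],0.05,1],[[0,0,0],0.05,1],[[0,0,0],0.05,1],[[0,0,0],0.05,1]]' >/dev/null && python3 chk.py 1 && 
python3 -m inch '[[[0,0,0],0.05,1],[[0,0,0],0.05,1],[[0,0,0],0.05,1],[[0,0,0],0.05,1],[[0,0,0],0.05,1],[[0,0,0],0.05,1],[[0,0,0],0.05,1],[[0,0,0],0.05,1],[[0,0,0],0.05,1],[[0,0,0],0.05,1]]' >/dev/null && python3 chk.py 1 && 
python3 -m inch '[[[0,0,0],0.05,1],[[0,0,0],0.05,1],[[0,0,0],0.05,1],[[0,0,0],0.05,1],[[0,0,0],0.05,1],[[0,0,0],0.05,1],[[0,0,0],0.05,1],[[0,0,0],0.05,1],[[0,0,0],0.05,1],[[0,0,0],0.05,1]]' >/dev/null && python3 chk.py 1 && 
python3 -m inch '[[[0,0,0],0.05,1],[[0,0,0],0.05,1],[[0,0,0],0.05,1],[[0,0,0],0.05,1],[[0,0,0],0.05,1],[[0,0,0],0.05,1],[[0,0,0],0.05,1],[[0,0,0],0.05,1],[[0,0,0],0.05,1],[[0,0,0],0.05,1]]' >/dev/null && python3 chk.py 1 && 
python3 -m inch '[[[0,0,0],0.05,1],[[0,0,0],0.05,1],[[0,0,0],0.05,1],[[0,0,0],0.05,1],[[0,0,0],0.05,1],[[0,0,0],0.05,1],[[0,0,0],0.05,1],[[0,0,0],0.05,1],[[0,0,0],0.05,1],[[0,0,0],0.05,1]]' >/dev/null && python3 chk.py 1 && 
python3 -m inch '[[[0,0,0],0.05,1],[[0,0,0],0.05,1],[[0,0,0],0.05,1],[[0,0,0],0.05,1],[[0,0,0],0.05,1],[[0,0,0],0.05,1],[[0,0,0],0.05,1],[[0,0,0],0.05,1],[[0,0,0],0.05,1],[[0,0,0],0.05,1]]' >/dev/null && python3 chk.py 1
```

```text
yaw 2.3762 tau5 0.032 mz 0.090 F [ 9.9 -7.9 -3.8] t 18.9
yaw 2.3326 tau5 0.035 mz 0.070 F [ 9.8 -7.2 -3.9] t 20.1
yaw 2.2888 tau5 -0.000 mz 0.106 F [ 8.9 -8.3 -2.9] t 21.4
yaw 2.2453 tau5 0.023 mz 0.080 F [ 9.6 -7.4 -3.7] t 22.6
yaw 2.2016 tau5 0.020 mz 0.059 F [10.4 -7.6 -3.7] t 23.9
yaw 2.1580 tau5 0.004 mz 0.024 F [ 9.1 -8.4 -2.6] t 25.1
yaw 2.1144 tau5 0.004 mz 0.121 F [ 8.6 -8.9 -2.7] t 26.4
yaw 2.0708 tau5 0.014 mz 0.072 F [ 8.6 -8.6 -2.4] t 27.6
```

```bash
python3 -m inch '[[[0,0,0],0.05,1],[[0,0,0],0.05,1],[[0,0,0],0.05,1],[[0,0,0],0.05,1],[[0,0,0],0.05,1],[[0,0,0],0.05,1],[[0,0,0],0.05,1],[[0,0,0],0.05,1],[[0,0,0],0.05,1],[[0,0,0],0.05,1]]' >/dev/null && python3 chk.py 1 && 
python3 -m inch '[[[0,0,0],0.05,1],[[0,0,0],0.05,1],[[0,0,0],0.05,1],[[0,0,0],0.05,1],[[0,0,0],0.05,1],[[0,0,0],0.05,1],[[0,0,0],0.05,1],[[0,0,0],0.05,1],[[0,0,0],0.05,1],[[0,0,0],0.05,1]]' >/dev/null && python3 chk.py 1 && 
python3 -m inch '[[[0,0,0],0.05,1],[[0,0,0],0.05,1],[[0,0,0],0.05,1],[[0,0,0],0.05,1],[[0,0,0],0.05,1],[[0,0,0],0.05,1],[[0,0,0],0.05,1],[[0,0,0],0.05,1],[[0,0,0],0.05,1],[[0,0,0],0.05,1]]' >/dev/null && python3 chk.py 1 && 
python3 -m inch '[[[0,0,0],0.05,1],[[0,0,0],0.05,1],[[0,0,0],0.05,1],[[0,0,0],0.05,1],[[0,0,0],0.05,1],[[0,0,0],0.05,1],[[0,0,0],0.05,1],[[0,0,0],0.05,1],[[0,0,0],0.05,1],[[0,0,0],0.05,1]]' >/dev/null && python3 chk.py 1 && 
python3 -m inch '[[[0,0,0],0.05,1],[[0,0,0],0.05,1],[[0,0,0],0.05,1],[[0,0,0],0.05,1],[[0,0,0],0.05,1],[[0,0,0],0.05,1],[[0,0,0],0.05,1],[[0,0,0],0.05,1],[[0,0,0],0.05,1],[[0,0,0],0.05,1]]' >/dev/null && python3 chk.py 1 && 
python3 -m inch '[[[0,0,0],0.05,1],[[0,0,0],0.05,1],[[0,0,0],0.05,1],[[0,0,0],0.05,1],[[0,0,0],0.05,1],[[0,0,0],0.05,1],[[0,0,0],0.05,1],[[0,0,0],0.05,1],[[0,0,0],0.05,1],[[0,0,0],0.05,1]]' >/dev/null && python3 chk.py 1 && 
python3 -m inch '[[[0,0,0],0.05,1],[[0,0,0],0.05,1],[[0,0,0],0.05,1],[[0,0,0],0.05,1],[[0,0,0],0.05,1],[[0,0,0],0.05,1],[[0,0,0],0.05,1],[[0,0,0],0.05,1],[[0,0,0],0.05,1],[[0,0,0],0.05,1]]' >/dev/null && python3 chk.py 1 && 
python3 -m inch '[[[0,0,0],0.05,1],[[0,0,0],0.05,1],[[0,0,0],0.05,1],[[0,0,0],0.05,1],[[0,0,0],0.05,1],[[0,0,0],0.05,1],[[0,0,0],0.05,1],[[0,0,0],0.05,1],[[0,0,0],0.05,1],[[0,0,0],0.05,1]]' >/dev/null && python3 chk.py 1
```

```text
yaw 2.0271 tau5 0.027 mz 0.105 F [ 8.7 -8.8 -2.6] t 28.9
yaw 1.9836 tau5 0.029 mz 0.045 F [ 8.3 -9.2 -2.7] t 30.1
yaw 1.9399 tau5 0.036 mz 0.070 F [ 7.3 -8.6 -2.3] t 31.4
yaw 1.8962 tau5 0.013 mz 0.089 F [ 7.6 -8.  -2.4] t 32.6
yaw 1.8526 tau5 0.018 mz 0.086 F [ 7.2 -8.2 -3.3] t 33.9
yaw 1.8090 tau5 -0.008 mz 0.018 F [ 6.4 -9.8 -1.8] t 35.1
yaw 1.7653 tau5 -0.008 mz 0.070 F [ 6.9 -9.9 -1.7] t 36.4
yaw 1.7217 tau5 -0.010 mz 0.014 F [ 6.4 -9.6 -1.6] t 37.6
```

```bash
python3 -m inch '[[[0,0,0],0.05,1],[[0,0,0],0.05,1],[[0,0,0],0.05,1],[[0,0,0],0.05,1],[[0,0,0],0.05,1],[[0,0,0],0.05,1],[[0,0,0],0.05,1],[[0,0,0],0.05,1],[[0,0,0],0.05,1],[[0,0,0],0.05,1]]' >/dev/null && python3 chk.py 1 && 
python3 -m inch '[[[0,0,0],0.05,1],[[0,0,0],0.05,1],[[0,0,0],0.05,1],[[0,0,0],0.05,1],[[0,0,0],0.05,1],[[0,0,0],0.05,1],[[0,0,0],0.05,1],[[0,0,0],0.05,1],[[0,0,0],0.05,1],[[0,0,0],0.05,1]]' >/dev/null && python3 chk.py 1 && 
python3 -m inch '[[[0,0,0],0.05,1],[[0,0,0],0.05,1],[[0,0,0],0.05,1],[[0,0,0],0.05,1],[[0,0,0],0.05,1],[[0,0,0],0.05,1],[[0,0,0],0.05,1],[[0,0,0],0.05,1],[[0,0,0],0.05,1],[[0,0,0],0.05,1]]' >/dev/null && python3 chk.py 1 && 
python3 -m inch '[[[0,0,0],0.05,1],[[0,0,0],0.05,1],[[0,0,0],0.05,1],[[0,0,0],0.05,1],[[0,0,0],0.05,1],[[0,0,0],0.05,1],[[0,0,0],0.05,1],[[0,0,0],0.05,1],[[0,0,0],0.05,1],[[0,0,0],0.05,1]]' >/dev/null && python3 chk.py 1 && 
python3 -m inch '[[[0,0,0],0.05,1],[[0,0,0],0.05,1],[[0,0,0],0.05,1],[[0,0,0],0.05,1],[[0,0,0],0.05,1],[[0,0,0],0.05,1],[[0,0,0],0.05,1],[[0,0,0],0.05,1],[[0,0,0],0.05,1],[[0,0,0],0.05,1]]' >/dev/null && python3 chk.py 1 && 
python3 -m inch '[[[0,0,0],0.05,1],[[0,0,0],0.05,1],[[0,0,0],0.05,1],[[0,0,0],0.05,1],[[0,0,0],0.05,1],[[0,0,0],0.05,1],[[0,0,0],0.05,1],[[0,0,0],0.05,1],[[0,0,0],0.05,1],[[0,0,0],0.05,1]]' >/dev/null && python3 chk.py 1 && 
python3 -m inch '[[[0,0,0],0.05,1],[[0,0,0],0.05,1],[[0,0,0],0.05,1],[[0,0,0],0.05,1],[[0,0,0],0.05,1],[[0,0,0],0.05,1],[[0,0,0],0.05,1],[[0,0,0],0.05,1],[[0,0,0],0.05,1],[[0,0,0],0.05,1]]' >/dev/null && python3 chk.py 1 && 
python3 -m inch '[[[0,0,0],0.05,1],[[0,0,0],0.05,1],[[0,0,0],0.05,1],[[0,0,0],0.05,1],[[0,0,0],0.05,1],[[0,0,0],0.05,1],[[0,0,0],0.05,1],[[0,0,0],0.05,1],[[0,0,0],0.05,1],[[0,0,0],0.05,1]]' >/dev/null && python3 chk.py 1
```

```text
yaw 1.6780 tau5 -0.045 mz 0.013 F [ 5.8 -9.8 -1. ] t 38.9
yaw 1.6345 tau5 -0.006 mz 0.019 F [  5.8 -10.4  -2. ] t 40.1
yaw 1.5914 tau5 0.267 mz 0.228 F [ 6.  -9.5 -2.2] t 41.4
```

The torque rose sharply at about 22.1, which is the dead stop, well below 0.6 N m. Release the knob, lift, and move over the handle.

```bash
python3 -m inch '[[[0,0,0],0,-0.4],[[0,0,0],0,-0.4],[[0,0,0],0,-0.4],[[0,0,-0.2],0,-0.4],[[0,0,-0.4],0,-0.4],[[0,0,-0.4],0,-0.4],[[0,-0.5,0],-0.1,-0.4],[[0,-0.5,0],0,-0.4],[[0,-0.5,0],0,-0.4],[[0,0,0],0,-0.4]]'
python3 - <<'E'
from h import *
t=cam("top");s=cam("side");w=cam("wrist")
for p in (t,s,w):
  for n,z in dict(handle=151,knob=140).items():
    a=eyes.spot_point(n,p)[:1]
    if a: print(p["name"],n,a[0]["score"],np.round(a[0]["centre"],1),np.round(atz(p,a[0]["centre"],z),1))
save("w4.png",w["pixels"])
E
```

```text
t: 42.6
eef_pos: [498.3, -40.0, 191.7]
tcp_rot: [3.141, 0.0, 1.599]
ft_force: [-0.2, -0.2, 0.3]
opening: 0.704
grip_force: 0.0
top knob 0.67 [177.1 289.7] [592.8 -38.9 140. ]
side handle 0.93 [201.3 305. ] [496.3 -39.5 151. ]
side knob 0.81 [196.1 281.7] [584.7 -28.2 140. ]
wrist handle 0.67 [222.8 324.5] [499.9 -39.2 151. ]
wrist knob 0.87 [217.9 439.3] [589.4 -36.9 140. ]
```

View pics/w4.png

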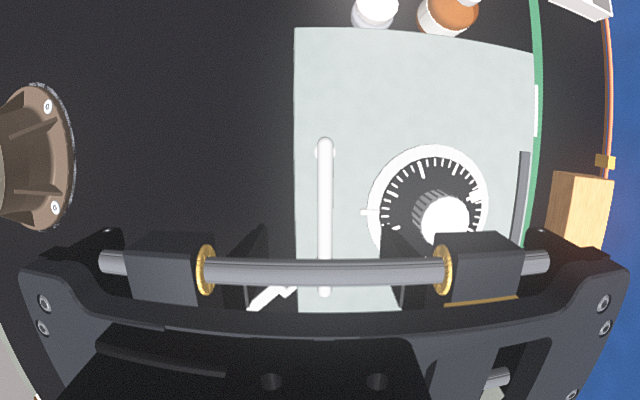

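The wrist view shows the bar (column 324) centred between the fingers at x≈499.9, y≈-39, matching the dial-based estimate. Descend and grip.

```bash
python3 -m inch '[[[0,0.025,0.3],0,-0.4],[[0,0,0.3],0,-0.4],[[0,0,0.3],0,-0.4],[[0,0,0],0,1],[[0,0,0],0,1],[[0,0,0],0,1],[[0,0,0],0,1],[[0,0,0],0,1],[[0,0,0],0,1],[[0,0,0],0,1]]'
python3 - <<'E'
import numpy as np
# bar path relative to start; tool y=+x(chest), z down; units 60mm
th=np.radians(np.arange(0,64,3));P=np.c_[-195*np.cos(th)+41*np.sin(th),195*np.sin(th)+41*np.cos(th)]
d=np.diff(P,axis=0)/60
for a,r in zip(np.degrees(th[1:]),d): print(round(a),np.round([r[0],-r[1]],3))
E
```

```text
t: 44.3
eef_pos: [500.9, -40.1, 136.7]
tcp_rot: [-3.142, 0.0, 1.6]
ft_force: [-0.7, -0.5, 2.3]
opening: 0.105
grip_force: 30.0
3 [ 0.04  -0.169]
6 [ 0.049 -0.167]
9 [ 0.058 -0.164]
12 [ 0.066 -0.161]
15 [ 0.075 -0.157]
18 [ 0.083 -0.153]
21 [ 0.091 -0.148]
24 [ 0.098 -0.144]
27 [ 0.106 -0.138]
30 [ 0.113 -0.132]
33 [ 0.119 -0.126]
36 [ 0.126 -0.12 ]
39 [ 0.132 -0.113]
42 [ 0.138 -0.106]
45 [ 0.143 -0.099]
48 [ 0.148 -0.091]
51 [ 0.153 -0.083]
54 [ 0.157 -0.075]
57 [ 0.16  -0.067]
60 [ 0.164 -0.058]
63 [ 0.167 -0.05 ]
```

```bash
python3 -m inch '[[[0,0.001,-0.005],0,1],[[0,0.001,-0.005],0,1],[[0,0.001,-0.005],0,1],[[0,0.001,-0.005],0,1],[[0,0.001,-0.005],0,1],[[0,0.001,-0.005],0,1],[[0,0.001,-0.005],0,1],[[0,0.001,-0.005],0,1],[[0,0.001,-0.005],0,1],[[0,0.001,-0.005],0,1]]'
```

```text
t: 45.55
eef_pos: [501.5, -40.1, 139.6]
tcp_rot: [3.142, 0.0, 1.6]
ft_force: [1.8, -1.2, -11.6]
opening: 0.104
grip_force: 30.0
```

```bash
python3 -m inch '[[[0,0.001,-0.005],0,1],[[0,0.001,-0.005],0,1],[[0,0.001,-0.005],0,1],[[0,0.001,-0.005],0,1],[[0,0.001,-0.005],0,1],[[0,0.001,-0.005],0,1],[[0,0.001,-0.005],0,1],[[0,0.001,-0.005],0,1],[[0,0.001,-0.005],0,1],[[0,0.001,-0.005],0,1]]'
```

```text
t: 46.8
eef_pos: [502.2, -40.1, 142.6]
tcp_rot: [3.141, 0.0, 1.6]
ft_force: [2.7, -0.4, -10.9]
opening: 0.107
grip_force: 30.0
```

The force is steady at 11 N and the lid is 6 mm up, so it is free. Raise along the arc.

```bash
python3 -m inch '[[[0,0.02,-0.08],0,1],[[0,0.049,-0.167],0,1],[[0,0.058,-0.164],0,1],[[0,0.066,-0.161],0,1],[[0,0.075,-0.157],0,1],[[0,0.083,-0.153],0,1],[[0,0.091,-0.148],0,1],[[0,0.098,-0.144],0,1],[[0,0.106,-0.138],0,1],[[0,0.113,-0.132],0,1]]'
```

```text
t: 48.05
eef_pos: [546.1, -38.9, 229.7]
tcp_rot: [-3.137, 0.0, 1.6]
ft_force: [-10.5, -4.1, -4.4]
opening: 0.105
grip_force: 30.0
```

```bash
python3 -m inch '[[[0,0.119,-0.126],0,1],[[0,0.126,-0.12],0,1],[[0,0.132,-0.113],0,1],[[0,0.138,-0.106],0,1],[[0,0.143,-0.099],0,1],[[0,0.148,-0.091],0,1],[[0,0.153,-0.083],0,1],[[0,0.157,-0.075],0,1],[[0,0.16,-0.067],0,1],[[0,0,0],0,1]]'
python3 - <<'E'
from h import *
s=cam("side");save("s5.png",cv2.resize(s["pixels"][100:300,150:450],(750,500)))
E
```

```text
t: 49.3
eef_pos: [624.3, -36.9, 285.5]
tcp_rot: [3.139, 0.001, 1.6]
ft_force: [-8.2, -2.9, 13.3]
opening: 0.109
grip_force: 30.0
```

View pics/s5.png

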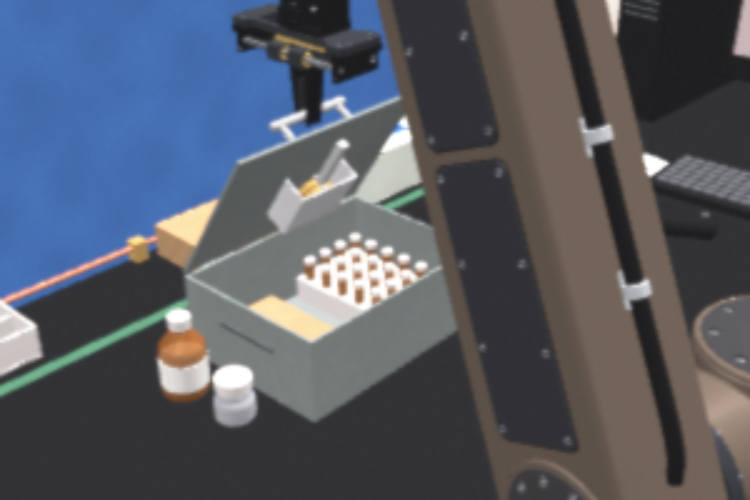

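The lid stands at roughly 57°, with the box interior in view and the bar held at crop (310,120). Open slightly, withdraw straight up, then back away.

```bash
python3 -m inch '[[[0,0,0],0,0.6],[[0,0,0],0,0.6],[[0,0,0],0,0.6],[[0,0,-0.1],0,0.6],[[0,0,-0.2],0,0.6],[[0,0,-0.4],0,0.6],[[0,0,-0.5],0,0.6],[[0,0,-0.5],0,0.6],[[0,0,0],0,0.6],[[0,0,0],0,0.6]]'
python3 - <<'E'
from h import *
s=cam("side");save("s6.png",cv2.resize(s["pixels"][100:300,150:450],(750,500)));print(env.state()["ft_force"])
E
```

```text
t: 50.6
eef_pos: [623.9, -36.5, 383.6]
tcp_rot: [-3.141, -0.0, 1.6]
ft_force: [0.2, -0.6, -1.3]
opening: 0.2
grip_force: 0.0
[-0.43860277  0.09975188  0.43343609]
```

View pics/s6.png

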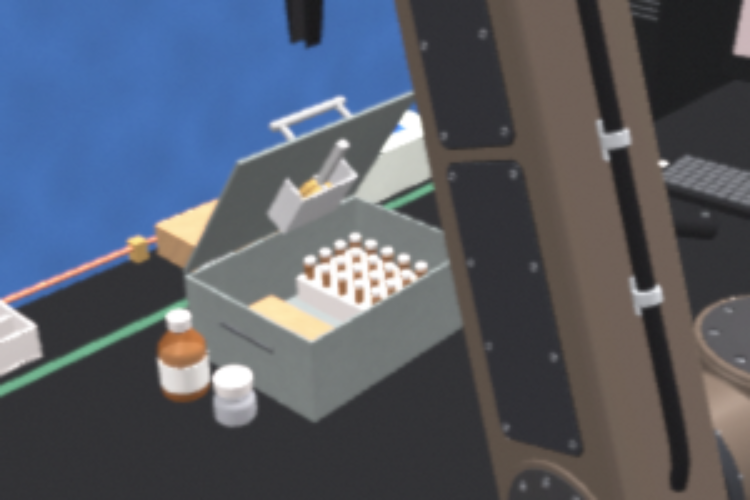

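The lid stayed put and the gripper is clear above it; the bottle and jar visible here stand where they were. Handing in.

```bash
python3 -c "
from cell import env
print(env.job_done())"
```

```text
the job is handed in; nothing more can be done
None
```

I handed in the job at about 51 s: the dial went left to about 30 and back right to a soft stop at about 22, and the lid now stands open at about 57° with the robot clear of it; no verdict was returned.

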